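# Pull down the bench chest's flap with the hooked pole

## Task

Take the hooked pole from its rest, hook it into the steel eye on the front of the chest's high flap and draw the flap gently down with it until it is fully open against its stop. Unhook the pole and lay it back in its rest as it lay before. Do not touch the chest with the arm or hand, do not push or pull hard on it (a few newtons are enough), and leave the steel block, the hammer and the bottle where they are.

Things in the scene. Friction and masses are not known exactly. Their poses are not given: they have to be found in the camera images.
- cabinet: Fixed wooden bench chest, 160 deep x 270 wide x 360 mm high. Origin on the bench under the middle of its front face; x points from the front into the chest, y sideways along the front, z up: the front looks along -x. Below 190 mm dummy drawer fronts (pulls stand out 12 mm), above them the flap.
- flap_hinge (a point): Middle of the flap's hinge line, on the chest's front face, 190 mm above the bench; the hinge runs along the chest's y, at the flap's lower edge; its top comes down to the front (chest -x). Flap: wood, 246 wide, 155 high, 12 thick, its outer face 12 mm in front of the hinge line when shut, about 0.5 kg.
- flap (a joint): Opening angle of the flap, rad: 0 shut (upright), 1.571 fully open (level, against its stop). A stiff friction hinge: the flap stays wherever it is left, and takes about 5 N at the eye to move when shut, 1 to 3 N when nearly open.
- rail_mid (a point): Centre of the eye's hole IF the eye sat in the middle of its rail (130 mm aluminium rail across the flap's outer face, along the chest's y); moves with the flap. Flap shut: 49 mm in front of and 115 mm above the hinge line; open: 115 mm in front, 49 mm below. The true eye sits up to 30 mm either side along the rail: this is not reported and must be seen or felt.
- rail_end (a point): Point on the +y end of that rail, 65 mm along the chest's y from rail_mid and level with it. The eye is an upright steel ring (24 mm hole, 6 mm bar) square to the flap, its hole open along the chest's y, on a 24 x 24 mm steel block that fills the 15 mm from ring to rail, clamped to the rail. A hook can turn freely in the hole as the flap swings.
- pole: Hooked pole, 200 mm long, 0.12 kg. Origin at the centre of its square wooden handle, 18 x 18 x 100 mm; x along the pole to the hook, z up as it lies. A steel rod 9 mm thick goes on from x = 50 to x = 145 mm, where it turns square to the side (-y) as a straight finger ending, rounded, at y = -46 mm. Centre of mass near x = 20 mm.
- hook (a point): Middle of the pole's finger: at x = 145, y = -22, z = 0 mm in the pole's frame.
- rest: Fixed wooden rest, board 200 x 60 x 10 mm with two notched blocks 16 long. Origin on the bench, axes as the pole's when it lies there, pole origin then 39 mm above. Rear notch x = -38 (floor 30 high, cheeks to 42, 30 wide) takes the handle's rear; front notch x = 85 (floor 34.5, cheeks to 46, 24 wide) the rod. From x = -30 to 50 mm the handle lies free for the fingers.
- bench_block: Loose steel bench block, 90 x 90 x 22, 1.3 kg; origin at the centre of its underside. Leave it.
- hammer: Loose hammer lying on the bench, origin under its middle, x along the handle to the head. Leave it.
- water_bottle: Loose clear bottle, 66 in diameter, 170 high, origin at the centre of its underside. Leave it.
Not all that is in view belongs to the job. What is meant by the rest is not green, and is the smaller of those in its own colour.

How it is judged (in metres and radians):
On the way:
1. the flap has been drawn well down (past 0.7 rad) with the pole bearing on it (value of joint flap above 0.7 rad and contact force between pole and cabinet above 0.5 N), for 0.1 s.
At the end, for the whole second after the job is handed in: Flap within 0.07 rad of its stop (1.571 rad) and still; pole at rest in both notches of its rest as it lay: handle centre within 15 mm lengthwise (20 mm in all) and 5 mm in height of its place, direction within 0.12 rad, hook on the +x side, finger level within 7 mm (value of joint flap above 1.5 rad and z of pole in the frame of rest between 0.034 and 0.044 m and x of pole in the frame of rest between -0.015 and 0.015 m and horizontal distance between pole and rest below 0.02 m and angle between the x axis of pole and the x axis of rest, either way round below 0.12 rad and x of hook in the frame of rest above 0.1 m and z of hook in the frame of rest between 0.032 and 0.046 m and linear speed of pole below 0.02 m/s and velocity of joint flap below 0.05 rad/s); the robot touches nothing.
It fails at once if the arm or hand touches the chest or its flap (contact force between any of the fingers, the arm and cabinet above 2 N).
It fails at once if the pole is forced against the chest (over 30 N) (contact force between pole and cabinet above 30 N).
It fails at once if a bystander is moved by more than 20 mm (distance of any of bench_block, hammer, water_bottle from where it was at the start of the episode above 0.02 m).
It also fails if it takes over 59 s, if anything falls off the work surface, if the arm or the gripper's body presses on something with over 40 N, if the wrist force passes 120 N, or if a joint passes its speed limit or range.

## Robot

A 6-joint arm with a two-finger parallel gripper is mounted at the origin on the work surface. World frame = base frame: x ahead of the robot, y to its left, z up, the work surface at z = 0. Lengths are in m, angles in degrees, forces in N, time in s.
With the tool pointing down it reaches from about 0.35 to 0.875 m from the base axis. Payload 4.2 kg.
Tool frame: the origin (TCP) lies at the very end of the fingers, on their centre line; the grasp point (between the pads) lies 19 mm behind it (r.grip_point_offset is the distance from the TCP to the grasp point, in m); z points along the fingers, y is the line along which they close (so a half turn about z gives the same grasp; the last joint's range is limited). The gripper opens to 87 mm and grips with 3 to 60 N. Pads are 19 mm wide; open, the fingers measure 117 mm over their backs; the gripper's body (75 mm by 190 mm) begins 51 mm behind the grasp point.
Start: joints at [84.832, 22.042, 0.453, 0, -68.411, -14.817], TCP at [0.214, 0.587, 0.223] pointing down, gripper open.
Joint ranges: [-179.83, 179.83], [-69.29, 118.12], [-61.27, 80.66], [-181.25, 117.63], [-171.15, -9.14], [-177.46, 177.46]. Speed limits (degrees/s): [159.86, 159.86, 180, 180, 180, 180].

## Interface

Orientations are given as a 3x3 rotation matrix whose columns are the frame's x, y, z axes.
In Python, from station import r, cams gives the robot as it stands. The module is installed in compiled form; this text tells all that it offers.
- The arm moves only by the shell command python3 -m handwheel 'ROWS'. ROWS is JSON, a list that holds one entry, the list of rows, each a list of 7 numbers: the turn, a rotation vector about the tool's x, y, z in units of 6 degrees (1.0 is 6 degrees), then the shift along the tool's x, y, z in m, then the finger opening in m, from 0 to 0.087. In form: [[[ax, ay, az, x, y, z, jaw], ...]]. A call has 1 to 12 rows; each row shifts and turns the commanded pose from where the row before left it, along the tool's axes as they then stand; what a row does not reach is not made up. A row lasts 1/10 s, in which the tool goes at most 50 mm and 8.59 degrees, less where a joint would pass 70% of its speed; a pose out of reach is approached as far as the arm can. A call with a gripper value outside its range is refused whole. The fingers move at their own pace and stop on an object; the grip force is fixed at half the most. Time passes only in rows, so rows that do not move let the fingers close. It gives the time, the measured TCP pose, the force, the opening and the grip force at its end, in the units of the state.
- r.sense(): the state, without advancing time (a new reading comes with each control period).
- cams.capture(name): name is "side" or "top"; returns the picture (384x512x3 uint8, red, green, blue); there is no depth.
- cams.get_calibration(name): a dict with "camera_matrix" (3x3 intrinsics, pixels), "rvec" (rotation vector, rad) and "tvec" (3), from world to camera coordinates, as OpenCV has them. Camera axes: x right, y down, z forward; pixel columns grow to the right and rows downward; lengths in m; the calibration is good to about 2 mm. A picture is of the moment at which its call begins. get_calibration takes no time and is no camera call.
- r.finish_job(): hands the job in; it is judged then, once.
The state is a dict: "time_s": time; "joints": joint angles; "joint_velocities": joint speeds; "effort": joint torques, N m; "tcp_pos": TCP position; "ee_rot": TCP orientation; "wrist_force": force on the tool from outside, world axes, zero at the start; "moment": the same for the moment, N m; "gripper_width": opening from 0.0 (shut) to 1.0 (fully open); "gripper_force": force on a finger pad.
Only numpy, scipy, OpenCV 4.12 (cv2) and the standard library are available. Lean on these libraries where they do the work, as an engineer would, in place of code of your own. Each camera call takes 0.05 s, during which the arm holds its last target. There are 200 camera calls.

## Working session

There is one attempt and no reset: what is moved stays moved. The work goes in short steps, Python scripts to look and compute and a shell command to move; the robot and the scene stay as the last step left them, time stands still between calls to the robot, and variables do not carry over. Pictures are saved under pics/ and viewed, at most 10 in all, crops included, and the job is handed in when it is done.

```bash
mkdir -p pics; python3 - <<'E'
from station import r,cams
import cv2,numpy as np
for n in("side","top"):
    im=cams.capture(n); cv2.imwrite(f"pics/{n}0.png",cv2.cvtColor(im,cv2.COLOR_RGB2BGR))
    c=cams.get_calibration(n); R=cv2.Rodrigues(np.array(c["rvec"]))[0]
    print(n,np.round(c["camera_matrix"],1).tolist(),np.round(-R.T@np.array(c["tvec"]).ravel(),3),np.round(R,3).tolist())
s=r.sense();print(s)
E
```

```text
side [[439.9, 0.0, 252.0], [0.0, 439.9, 198.0], [0.0, 0.0, 1.0]] [ 0.297 -0.923  1.259] [[0.967, -0.255, 0.008], [-0.191, -0.747, -0.637], [0.168, 0.614, -0.771]]
top [[407.9, 0.0, 257.1], [0.0, 407.9, 192.1], [0.0, 0.0, 1.0]] [ 0.293 -0.093  1.461] [[0.013, -1.0, -0.014], [-0.984, -0.01, -0.176], [0.176, 0.016, -0.984]]
{'time_s': 0.1, 'joints': array([ 8.48343360e+01,  2.20854822e+01,  3.89104117e-01, -2.55013829e-02,
       -6.84111702e+01, -1.48170167e+01]), 'joint_velocities': array([ 0.00536477, -0.03865869,  0.17797932,  0.19105998, -0.00796709,
       -0.06559773]), 'effort': array([-4.62115768e-04, -3.91688812e+01,  1.87934822e+01,  4.23193216e+00,
        1.34449918e-02, -7.00428745e-05]), 'tcp_pos': array([0.21338039, 0.58688465, 0.22158793]), 'ee_rot': array([[ 9.39739876e-01, -3.41889787e-01, -5.81179312e-04],
       [-3.41890272e-01, -9.39738094e-01, -1.83215162e-03],
       [ 8.02375904e-05,  1.92044549e-03, -9.99998153e-01]]), 'wrist_force': array([-0.80986507, -0.06720954, -0.27702356]), 'moment': array([ 0.03066216, -0.05457623, -0.03786848]), 'gripper_force': 0.0, 'gripper_width': 1.0019917089430534}
```

View pics/side0.png

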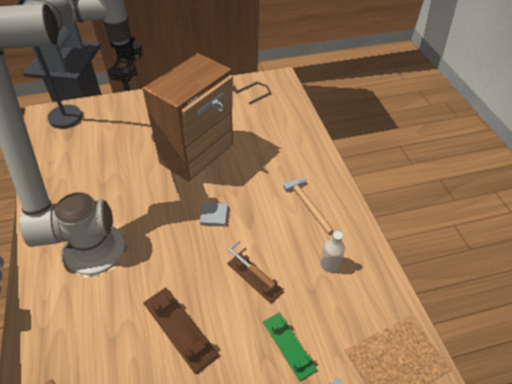

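View pics/top0.png

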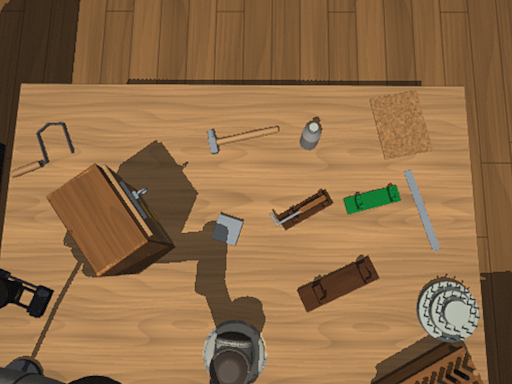

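The side view shows the chest (145-232, 58-175) with the eye on its rail near (218,104). The small brown rest with the pole lies around (255,273), with the hook at (237,248). In the top view the rest is at (303,210), with the hook at (277,215), and the eye is at (139,194). Next I'll look at enlarged crops.

```bash
python3 - <<'E'
import cv2,numpy as np
s=cv2.imread("pics/side0.png");t=cv2.imread("pics/top0.png")
def c(im,x,y,w,h,k): return cv2.resize(im[y:y+h,x:x+w],None,fx=k,fy=k,interpolation=cv2.INTER_CUBIC)
# left: side; right: top ; each 400x300
A=c(s,220,235,80,60,5);B=c(t,260,180,80,60,5);C=c(s,140,50,100,75,4);D=c(t,100,150,80,60,5)
cv2.imwrite("pics/m1.png",np.vstack([np.hstack([A,B]),np.hstack([C,D])]))
E
```

```text
(no output)
```

View pics/m1.png

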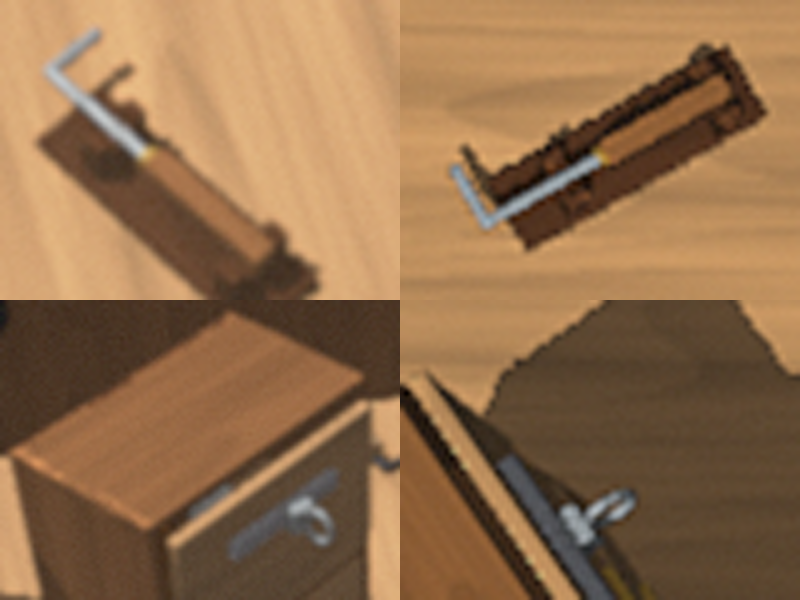

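```bash
cat > h.py <<'E'
from station import r,cams
import cv2,numpy as np
def P(n):
    c=cams.get_calibration(n);R=cv2.Rodrigues(np.array(c["rvec"]))[0]
    return np.array(c["camera_matrix"]),R,np.array(c["tvec"]).ravel()
def tri(s,t):
    M=[k@np.c_[R,v] for k,R,v in(P("side"),P("top"))]
    X=cv2.triangulatePoints(M[0],M[1],np.array(s,float).reshape(2,1),np.array(t,float).reshape(2,1)).ravel();return X[:3]/X[3]
def proj(n,X):
    k,R,v=P(n);q=k@(R@np.array(X)+v);return q[:2]/q[2]
def atz(n,p,z):
    k,R,v=P(n);d=R.T@np.linalg.solve(k,[p[0],p[1],1]);c=-R.T@v;return c+d*(z-c[2])/d[2]
E
python3 - <<'E'
from h import *
np.set_printoptions(precision=4,suppress=True)
for n,s,t in [("corner",(229.2,248.2),(277.2,224)),("tip",(239.2,241.2),(270.6,213.6)),("junc",(249.2,265.6),(300.2,211)),("rear",(273.6,284.6),(325.2,197.2)),
 ("ringhole",(219.5,105),(142.2,191.2)),("c_frontL",(177.1,106.6),(172,246)),("c_frontR",(230.1,69.1),(97,165)),("c_back",(141.6,88.4),(104,276)),("c_back2",(196.6,52.6),(47,196))]:
    X=tri(s,t);e=np.r_[proj("side",X)-s,proj("top",X)-t];print(n,X,e)
for n,t in [("corner",(277.2,224)),("tip",(270.6,213.6)),("junc",(300.2,211)),("rear",(325.2,197.2))]: print(n,atz("top",t,.039))
for n,t in [("fl",(172,246)),("fr",(97,165)),("bl",(104,276)),("br",(47,196))]:print(n,atz("top",t,.36))
for n,t in [("fl",(177.1,106.6)),("fr",(230.1,69.1)),("bl",(141.6,88.4)),("br",(196.6,52.6))]:print(n,atz("side",t,.36))
E
```

```text
corner [ 0.4351 -0.1413  0.0425] [-0.1387  0.0341  0.0052 -0.1563]
tip [ 0.4733 -0.1183  0.0356] [-0.4259  0.1086  0.0201 -0.485 ]
junc [ 0.4818 -0.2215  0.0431] [-0.2058  0.0537  0.0093 -0.2249]
rear [ 0.5338 -0.3089  0.0492] [-1.0538  0.2881  0.0645 -1.1144]
ringhole [0.5001 0.2572 0.3086] [-0.4242  0.1154  0.03   -0.6012]
c_frontL [0.3462 0.1377 0.4236] [-2.4152  0.4727  0.1316 -3.351 ]
c_frontR [0.5641 0.3714 0.3638] [-0.6503  0.1916  0.0623 -0.985 ]
c_back [0.2588 0.3244 0.3726] [ 0.1746 -0.0333 -0.0003  0.2576]
c_back2 [0.4723 0.503  0.3628] [ 0.073  -0.0196 -0.0048  0.1158]
corner [ 0.4349 -0.1414  0.039 ]
tip [ 0.4712 -0.1181  0.039 ]
junc [ 0.4815 -0.2219  0.039 ]
rear [ 0.5315 -0.3102  0.039 ]
fl [0.3404 0.1518 0.36  ]
fr [0.5622 0.373  0.36  ]
bl [0.2591 0.3292 0.36  ]
br [0.473  0.5045 0.36  ]
fl [0.3577 0.2189 0.36  ]
fr [0.5677 0.3775 0.36  ]
bl [0.2577 0.342  0.36  ]
br [0.4725 0.5074 0.36  ]
```

```bash
python3 -m handwheel '[[[0,0,1.337,0,0,-0.05,0.087],[0,0,1.337,0,0,-0.05,0.087],[0,0,1.337,0,0,-0.05,0.087],[0,0,1.337,0,0,-0.05,0.087],[0,0,1.337,0,0,-0.05,0.087],[0,0,0,0,0,0,0.087],[0,0,0,0,0,0,0.087]]]'
```

```text
time_s: 0.8
tcp_pos: [0.2134, 0.5876, 0.4733]
ee_rot: [[0.499, -0.866, -0.0], [-0.866, -0.499, 0.002], [-0.002, -0.001, -1.0]]
wrist_force: [-0.1, 0.2, -0.8]
gripper_width: 0.997
gripper_force: 0.0
```

```bash
python3 -m handwheel '[[[0,0,0,0.0478,0.0095,0,0.087],[0,0,0,0.0478,0.0095,0,0.087],[0,0,0,0.0478,0.0095,0,0.087],[0,0,0,0.0478,0.0095,0,0.087],[0,0,0,0.0478,0.0095,0,0.087],[0,0,0,0.0478,0.0095,0,0.087],[0,0,0,0.0478,0.0095,0,0.087],[0,0,0,0.0478,0.0095,0,0.087],[0,0,0,0.0478,0.0095,0,0.087],[0,0,0,0.0478,0.0095,0,0.087],[0,0,0,0.0478,0.0095,0,0.087],[0,0,0,0.0478,0.0095,0,0.087]]]' && python3 -m handwheel '[[[0,0,0,0.0478,0.0095,0,0.087],[0,0,0,0.0478,0.0095,0,0.087],[0,0,0,0.0478,0.0095,0,0.087],[0,0,0,0.0478,0.0095,0.04,0.087],[0,0,0,0.0478,0.0095,0,0.087],[0,0,0,0.0478,0.0095,0.0,0.087],[0,0,0,0,0,0.05,0.087],[0,0,0,0,0,0.05,0.087],[0,0,0,0,0,0.05,0.087],[0,0,0,0,0,0.05,0.087],[0,0,0,0,0,0,0.087],[0,0,0,0,0,0,0.087]]]'
```

```text
time_s: 2.0
tcp_pos: [0.4001, 0.0312, 0.4707]
ee_rot: [[0.5, -0.866, -0.003], [-0.866, -0.5, -0.001], [-0.001, 0.003, -1.0]]
wrist_force: [0.6, 1.3, -0.2]
gripper_width: 1.002
gripper_force: 0.0
time_s: 3.2
tcp_pos: [0.4908, -0.2345, 0.2406]
ee_rot: [[0.499, -0.866, -0.003], [-0.866, -0.499, -0.001], [-0.001, 0.003, -1.0]]
wrist_force: [0.1, -0.2, 1.3]
gripper_width: 0.997
gripper_force: 0.0
```

```bash
python3 -m handwheel '[[[0,0,0,0.0107,0.0025,0.045,0.087],[0,0,0,0,0,0.05,0.087],[0,0,0,0,0,0.05,0.087],[0,0,0,0,0,0.0,0.087],[0,0,0,0,0,0,0.087]]]'; python3 - <<'E'
from h import *
s=cams.capture("side")[...,::-1];t=cams.capture("top")[...,::-1]
print(r.sense()["tcp_pos"], proj("side",r.sense()["tcp_pos"]),proj("top",r.sense()["tcp_pos"]))
def c(im,x,y,w,h,k): return cv2.resize(im[y:y+h,x:x+w],None,fx=k,fy=k,interpolation=cv2.INTER_CUBIC)
cv2.imwrite("pics/m2.png",np.vstack([np.hstack([c(s,210,225,100,75,4),c(t,250,170,100,75,4)]),np.hstack([c(s,190,85,48,36,400/48),c(t,120,170,48,36,400/48)])]))
E
```

```text
time_s: 3.7
tcp_pos: [0.4969, -0.2455, 0.0987]
ee_rot: [[0.5, -0.866, 0.004], [-0.866, -0.5, -0.002], [0.004, -0.002, -1.0]]
wrist_force: [1.2, 0.1, 1.8]
gripper_width: 1.003
gripper_force: 0.0
[ 0.49774272 -0.24558191  0.1001957 ] [256.08509097 261.43472596] [308.85596752 203.92249669]
```

View pics/m2.png

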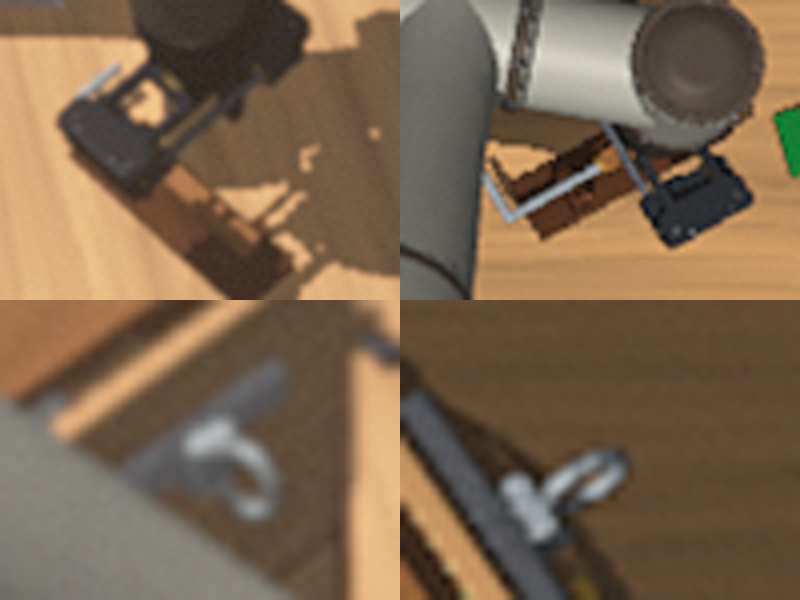

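The open fingers straddle the handle, with the hook and rod free in both views. The eye is clear: its hole is at about (218.7,106.4) in the side view and (142.1,190.9) in the top view.

```bash
python3 - <<'E'
from h import *
np.set_printoptions(precision=4,suppress=True)
u=np.array([.799,.602,0]);n=np.array([.602,-.799,0]);F=np.array([.46,.293,0])
for nm,s,t in [("hole",(218.7,106.4),(142.1,190.9)),("block",(215,101.4),(135.2,194.5)),("railend",(223.8,93.),(121.4,181))]:
    X=tri(s,t);print(nm,X,proj("side",X)-s,proj("top",X)-t,"u,n",(X-F)@u,(X-F)@n)
    print(atz("top",t,.305),atz("side",s,.305))
E
python3 -m handwheel '[[[0,0,0,0,0,0.04,0.087],[0,0,0,0,0,0.038,0.087],[0,0,0,0,0,0.0,0.087],[0,0,0,0,0,0,0.087],[0,0,0,0,0,0,0.087]]]'
```

```text
hole [0.4997 0.2597 0.3016] [ 0.1976 -0.0551] [-0.0126  0.2797] u,n 0.011633818429074044 0.05050304374136384
[0.4999 0.2586 0.305 ] [0.4982 0.2553 0.305 ]
block [0.4891 0.2758 0.3119] [-0.2802  0.0756] [ 0.0188 -0.4003] u,n 0.012898324899220973 0.03125505911773258
[0.4891 0.278  0.305 ] [0.4915 0.2847 0.305 ]
railend [0.5293 0.3203 0.3068] [-0.2784  0.0788] [ 0.0216 -0.4046] u,n 0.07183875504196909 0.019913254790453454
[0.5285 0.3209 0.305 ] [0.5308 0.3229 0.305 ]
time_s: 4.3
tcp_pos: [0.497, -0.2453, 0.0211]
ee_rot: [[0.499, -0.866, 0.006], [-0.866, -0.499, -0.002], [0.005, -0.005, -1.0]]
wrist_force: [-0.4, -0.4, -0.1]
gripper_width: 1.001
gripper_force: 0.0
```

```bash
python3 -m handwheel '[[[0,0,0,0,0,0,0.01],[0,0,0,0,0,0,0.01],[0,0,0,0,0,0,0.01],[0,0,0,0,0,0,0.01],[0,0,0,0,0,0,0.01],[0,0,0,0,0,0,0.01],[0,0,0,0,0,0,0.01],[0,0,0,0,0,0,0.01]]]'
```

```text
time_s: 5.1
tcp_pos: [0.4942, -0.2447, 0.0177]
ee_rot: [[0.499, -0.867, -0.0], [-0.867, -0.499, 0.0], [-0.0, 0.0, -1.0]]
wrist_force: [-0.4, 0.5, -0.5]
gripper_width: 0.361
gripper_force: 0.0
```

```bash
python3 -m handwheel '[[[0,0,0,0,0,0,0.01],[0,0,0,0,0,0,0.01],[0,0,0,0,0,0,0.01],[0,0,0,0,0,0,0.01],[0,0,0,0,0,0,0.01],[0,0,0,0,0,0,0.01]]]'; python3 -c "
from station import r
for i in range(3): print(r.sense()['tcp_pos'],r.sense()['joints'])"
```

```text
time_s: 5.7
tcp_pos: [0.4942, -0.2447, 0.0178]
ee_rot: [[0.499, -0.867, -0.0], [-0.867, -0.499, 0.0], [-0.0, 0.0, -1.0]]
wrist_force: [-0.0, 0.2, -0.0]
gripper_width: 0.203
gripper_force: 30.0
[ 0.49423039 -0.24468586  0.01778715] [-9.49588306e+00  2.84416122e+01 -2.37096271e+01 -1.05806675e-03
 -3.78526300e+01  3.94021237e+01]
[ 0.49423039 -0.24468586  0.01778715] [-9.49588306e+00  2.84416122e+01 -2.37096271e+01 -1.05806675e-03
 -3.78526300e+01  3.94021237e+01]
[ 0.49423039 -0.24468586  0.01778715] [-9.49588306e+00  2.84416122e+01 -2.37096271e+01 -1.05806675e-03
 -3.78526300e+01  3.94021237e+01]
```

```bash
python3 -m handwheel '[[[0,0,0,0,0,-0.03,0.01],[0,0,0,0,0,-0.05,0.01],[0,0,0,0,0,-0.05,0.01],[0,0,-1.18,0,0,-0.05,0.01],[0,-1.25,0,0,0,-0.05,0.01],[0,-1.25,0,0,0,0,0.01],[0,-1.25,0,0,0,0,0.01],[0,-1.25,0,0,0,0,0.01],[0,0,0,0,0,0,0.01],[0,0,0,0,0,0,0.01],[0,0,0,0,0,0,0.01],[0,0,0,0,0,0,0.01]]]'
cat > plan.py <<'E'
from h import *
np.set_printoptions(precision=4,suppress=True)
u=np.array([.799,.602,0]);n=np.array([.602,-.799,0]);H=np.array([.4997,.2585,.304])
f=np.array([-.120,-.022,-.021])
s=r.sense();p=s["tcp_pos"];R=s["ee_rot"]
def show():
    print("R",R.tolist(),"J",s["joints"]);m=p+R@f-H
    print("mid rel hole: u,n,z",m@u,m@n,m[2])
def go(a,b,c):
    t=H+a*u+b*n+np.array([0,0,c])-R@f
    d=R.T@(t-p);print((a,b,c),"tcp",t,"tool shift",d,np.linalg.norm(d));return t
if __name__=="__main__":
    show();go(-.06,.06,0);go(-.06,0,0);go(0,0,0)
    print("R^T u,n,z",R.T@u,R.T@n,R.T@[0,0,1])
E
python3 plan.py
```

```text
time_s: 6.9
tcp_pos: [0.4942, -0.2445, 0.2394]
ee_rot: [[0.527, -0.8, -0.287], [-0.703, -0.6, 0.381], [-0.477, 0.001, -0.879]]
wrist_force: [0.3, 0.8, -1.6]
gripper_width: 0.198
gripper_force: 30.0
R [[0.5270877944255584, -0.7997415996512609, -0.287387944692958], [-0.7031477586606293, -0.6003430810343351, 0.38101366713641033], [-0.4772438438137614, 0.001248535720013825, -0.8787700237834823]] J [-18.8452  28.5948  14.05   -15.7434 -99.3057  56.4616]
mid rel hole: u,n,z -0.28491333920435846 0.30315489137289475 0.01108473216284428
(-0.06, 0.06, 0) tcp [0.5275 0.0849 0.2283] tool shift [-0.2087 -0.2244  0.1257] 0.3312095447220821
(-0.06, 0, 0) tcp [0.4914 0.1328 0.2283] tool shift [-0.2615 -0.2243  0.1543] 0.3774592050536803
(0, 0, 0) tcp [0.5393 0.1689 0.2283] tool shift [-0.2616 -0.2843  0.1543] 0.41600739679034465
R^T u,n,z [-0.0022 -1.0004 -0.0003] [ 0.8791 -0.0018 -0.4774] [-0.4772  0.0012 -0.8788]
```

```bash
python3 -m handwheel '[[[0,0,0,-0.0261,-0.028,0.0157,0.01],[0,0,0,-0.0261,-0.028,0.0157,0.01],[0,0,0,-0.0261,-0.028,0.0157,0.01],[0,0,0,-0.0261,-0.028,0.0157,0.01],[0,0,0,-0.0261,-0.028,0.0157,0.01],[0,0,0,-0.0261,-0.028,0.0157,0.01],[0,0,0,-0.0261,-0.028,0.0157,0.01],[0,0,0,-0.0261,-0.028,0.0157,0.01],[0,0,0,0,0,0,0.01],[0,0,0,0,0,0,0.01],[0,0,0,0,0,0,0.01],[0,0,0,0,0,0,0.01]]]'
python3 plan.py; python3 - <<'E'
from plan import *
S=cams.capture("side")[...,::-1];t=cams.capture("top")[...,::-1]
for nm,q in(("corner",[-.12,0,-.021]),("tip",[-.12,-.046,-.021])): print(nm,proj("side",p+R@q),proj("top",p+R@q))
def c(im,x,y,w,h,k): return cv2.resize(im[y:y+h,x:x+w],None,fx=k,fy=k,interpolation=cv2.INTER_CUBIC)
cv2.imwrite("pics/m3.png",np.vstack([np.hstack([c(S,180,80,64,48,6.25),c(t,120,170,64,48,6.25)]),np.hstack([c(S,120,40,200,150,2),c(t,80,130,200,150,2)])]))
E
```

```text
time_s: 8.1
tcp_pos: [0.5277, 0.0831, 0.228]
ee_rot: [[0.525, -0.801, -0.288], [-0.704, -0.599, 0.382], [-0.479, 0.002, -0.878]]
wrist_force: [0.5, 0.2, -1.7]
gripper_width: 0.202
gripper_force: 30.0
R [[0.5250004423891278, -0.8010175980401529, -0.2876549028283789], [-0.7038235860880208, -0.5986384585464355, 0.38244523217755777], [-0.4785466488832814, 0.001674389181640215, -0.8780605339402574]] J [ 10.3711  22.3586   5.7786 -25.3675 -87.4005  30.7035]
mid rel hole: u,n,z -0.060734103313438474 0.06169261361330279 -0.00021061678527961591
(-0.06, 0.06, 0) tcp [0.5272 0.0848 0.2282] tool shift [-0.0015 -0.0007  0.0006] 0.0017932930000066803
(-0.06, 0, 0) tcp [0.4911 0.1328 0.2282] tool shift [-0.0543 -0.0004  0.0293] 0.06167196715996829
(0, 0, 0) tcp [0.539  0.1689 0.2282] tool shift [-0.0545 -0.0605  0.0294] 0.08653684724435495
R^T u,n,z [-0.0042 -1.0004  0.0004] [ 0.8784 -0.0039 -0.4787] [-0.4785  0.0017 -0.8781]
corner [216.5573 126.2354] [175.8315 201.2906]
tip [225.7814 119.0372] [166.9748 188.6245]
```

View pics/m3.png

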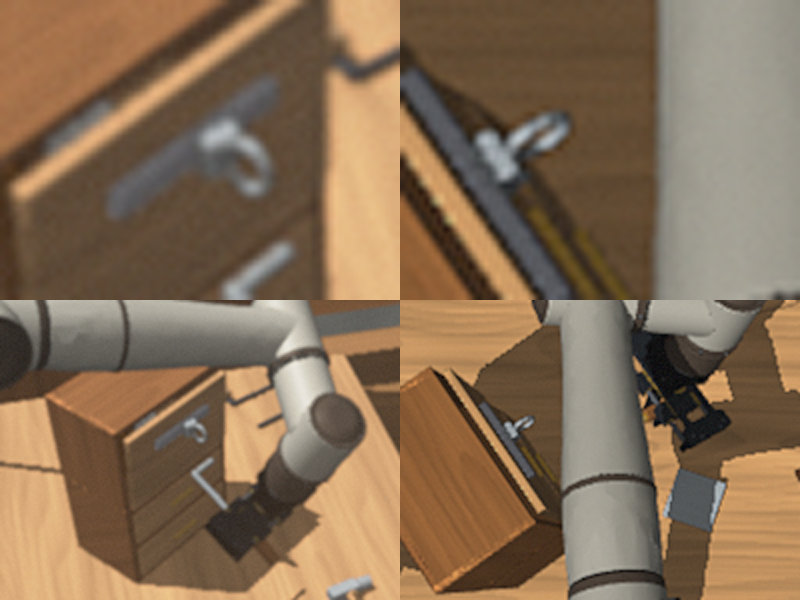

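The side view shows the corner and tip within 1 px of prediction, and the hole at (218.7,105.9). In the top view the forearm covers the hook, so I'll check the forearm's height above the chest before going on.

```bash
python3 - <<'E'
from h import *
for s,t in [((180,57),(185,222)),((140,57),(187,270)),((270,68),(185,135))]:
    X=tri(s,t);print(X,proj("side",X)-s,proj("top",X)-t)
a=atz("side",(198,112.8),.305);b=atz("side",(223.6,93.9),.305);print(a,b,b-a)
E
```

```text
[0.37671522 0.06719983 0.6308289 ] [ 0.4032143  -0.10055213] [-0.01673119  0.5932792 ]
[0.28038262 0.05470991 0.65357737] [ 0.51348685 -0.10266024] [-0.00156742  0.75495773]
[0.60940119 0.0929851  0.53919664] [-4.53138668  1.35141213] [ 0.7371227  -6.54311693]
[0.42420831 0.23944208 0.305     ] [0.52904552 0.31809629 0.305     ] [0.10483721 0.07865421 0.        ]
```

```bash
python3 -m handwheel '[[[0,0,0,-0.0136,0,0.0073,0.01],[0,0,0,-0.0136,0,0.0073,0.01],[0,0,0,-0.0136,0,0.0073,0.01],[0,0,0,-0.0136,0,0.0073,0.01],[0,0,0,0,0,0,0.01],[0,0,0,0,0,0,0.01],[0,0,0,0,0,0,0.01],[0,0,0,0,0,0,0.01]]]'
python3 plan.py; python3 - <<'E'
from plan import *
S=cams.capture("side")[...,::-1];t=cams.capture("top")[...,::-1]
for nm,q in(("corner",[-.12,0,-.021]),("tip",[-.12,-.046,-.021])): print(nm,proj("side",p+R@q),proj("top",p+R@q))
def c(im,x,y,w,h,k): return cv2.resize(im[y:y+h,x:x+w],None,fx=k,fy=k,interpolation=cv2.INTER_CUBIC)
cv2.imwrite("pics/m4.png",np.hstack([c(S,180,80,64,48,6.25),c(t,120,170,64,48,6.25)]))
E
```

```text
time_s: 9.0
tcp_pos: [0.491, 0.1333, 0.2279]
ee_rot: [[0.525, -0.801, -0.288], [-0.703, -0.599, 0.382], [-0.479, 0.002, -0.878]]
wrist_force: [0.4, 0.2, -0.7]
gripper_width: 0.204
gripper_force: 30.0
R [[0.5252216186805468, -0.8005782141004992, -0.2884731779182276], [-0.7033975714839115, -0.599224546583048, 0.38231112879809886], [-0.47893016996334875, 0.0021132628790029436, -0.8778504578906833]] J [ 15.852   18.8636   0.9175 -26.6854 -83.9249  26.6131]
mid rel hole: u,n,z -0.059837530114686954 -0.0004120857820018927 -0.00024663916309913825
(-0.06, 0.06, 0) tcp [0.5272 0.0849 0.2281] tool shift [ 0.0529  0.     -0.0292] 0.06043693565221442
(-0.06, 0, 0) tcp [0.4911 0.1328 0.2281] tool shift [ 0.0002  0.0002 -0.0004] 0.0005243063891231208
(0, 0, 0) tcp [0.5391 0.1689 0.2281] tool shift [ 0.     -0.0598 -0.0004] 0.059815386907986386
R^T u,n,z [-0.0038 -1.0004 -0.0003] [ 0.8782 -0.0032 -0.4791] [-0.4789  0.0021 -0.8779]
corner [202.5901 118.2647] [157.7991 213.7378]
tip [211.8723 111.3121] [148.9998 200.9452]
```

View pics/m4.png

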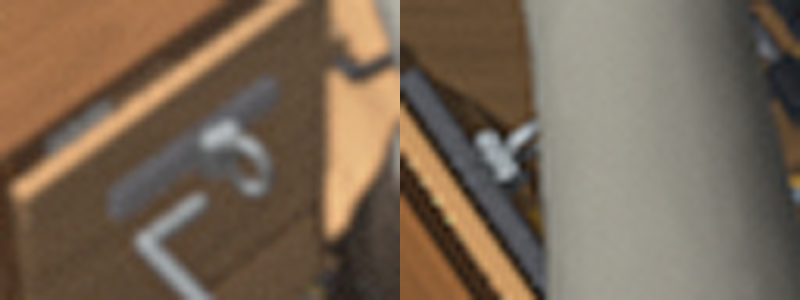

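The finger's line, from (147,240) through (203,200) in the crop, runs to the middle of the hole at about (244,168). I'll insert it along the chest's -y.

```bash
python3 -m handwheel '[[[0,0,0,0,-0.01,0,0.01],[0,0,0,0,-0.01,0,0.01],[0,0,0,0,-0.008,0,0.01],[0,0,0,0,-0.004,0,0.01],[0,0,0,0,-0.004,0,0.01],[0,0,0,0,0,0,0.01],[0,0,0,0,0,0,0.01]]]' && python3 -m handwheel '[[[0,0,0,0,-0.004,0,0.01],[0,0,0,0,-0.004,0,0.01],[0,0,0,0,-0.004,0,0.01],[0,0,0,0,-0.004,0,0.01],[0,0,0,0,-0.004,0,0.01],[0,0,0,0,-0.002,0,0.01],[0,0,0,0,0,0,0.01],[0,0,0,0,0,0,0.01]]]'; python3 - <<'E'
from plan import *
show()
S=cams.capture("side")[...,::-1]
cv2.imwrite("pics/m5.png",cv2.resize(S[80:128,180:244],None,fx=8,fy=8,interpolation=cv2.INTER_CUBIC))
E
```

```text
time_s: 9.8
tcp_pos: [0.5195, 0.155, 0.2279]
ee_rot: [[0.525, -0.8, -0.289], [-0.703, -0.6, 0.382], [-0.479, 0.002, -0.878]]
wrist_force: [0.5, 0.1, -0.5]
gripper_width: 0.202
gripper_force: 30.0
time_s: 10.6
tcp_pos: [0.5372, 0.1682, 0.2278]
ee_rot: [[0.525, -0.8, -0.289], [-0.703, -0.6, 0.382], [-0.479, 0.002, -0.878]]
wrist_force: [-0.4, 0.1, -1.6]
gripper_width: 0.202
gripper_force: 30.0
R [[0.5254923603660484, -0.8002558524031695, -0.28887428042557833], [-0.7030756753626854, -0.5996545205282732, 0.38222905531017753], [-0.47910580659205454, 0.002242031329693123, -0.8777542932878731]] J [ 17.7809  23.3817   7.9231 -26.9807 -85.3346  23.8531]
mid rel hole: u,n,z -0.0019802794161627607 -0.0005866161923533607 -0.0003155181619779457
```

View pics/m5.png

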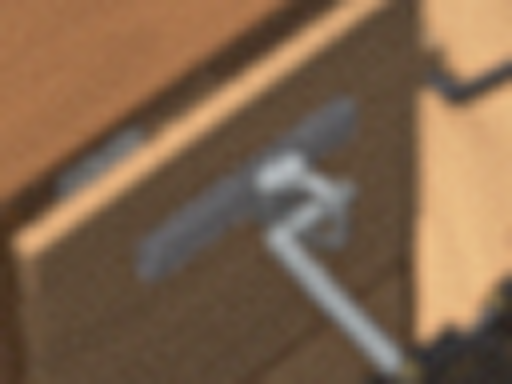

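The hook is through the eye: the rod corner is at crop (280,235) and the tip emerges at (348,190). I'll work out the arc increments next.

```bash
python3 - <<'E'
from plan import *
a=R.T@n;b=R.T@np.array([0,0,1.])
P=lambda t:np.array([.049*np.cos(t)+.115*np.sin(t),.115*np.cos(t)-.049*np.sin(t)])
for d in range(0,90,10):
    q=(P(np.radians(d+10))-P(np.radians(d)));v=(q[0]*a+q[1]*b)/3;print(d,np.round(v*1000,1),"per row x3")
E
```

```text
0 [ 7.3 -0.  -0.1] per row x3
10 [ 7.2 -0.   1.2] per row x3
20 [ 6.9 -0.   2.4] per row x3
30 [ 6.3 -0.   3.6] per row x3
40 [ 5.6 -0.   4.6] per row x3
50 [ 4.7 -0.   5.5] per row x3
60 [ 3.7 -0.   6.3] per row x3
70 [ 2.5 -0.   6.8] per row x3
80 [ 1.3 -0.   7.1] per row x3
```

```bash
python3 -m handwheel '[[[0,0,0,0.004,0,0,0.01],[0,0,0,0.003,0,0,0.01],[0,0,0,0.004,0,0,0.01],[0,0,0,0.004,0,0,0.01],[0,0,0,0.005,0,0,0.01],[0,0,0,0.005,0,0,0.01],[0,0,0,0.004,0,0,0.01]]]' && python3 -m handwheel '[[[0,0,0,0.0072,0,0.0012,0.01],[0,0,0,0.0072,0,0.0012,0.01],[0,0,0,0.0072,0,0.0012,0.01],[0,0,0,0.0069,0,0.0024,0.01],[0,0,0,0.0069,0,0.0024,0.01],[0,0,0,0.0069,0,0.0024,0.01]]]'; python3 -c "
from plan import *
show()"
```

```text
time_s: 11.35
tcp_pos: [0.5524, 0.1478, 0.2134]
ee_rot: [[0.525, -0.8, -0.289], [-0.703, -0.599, 0.382], [-0.48, 0.003, -0.877]]
wrist_force: [-1.6, 4.9, -2.3]
gripper_width: 0.201
gripper_force: 30.0
time_s: 11.95
tcp_pos: [0.5715, 0.1221, 0.1836]
ee_rot: [[0.525, -0.8, -0.289], [-0.703, -0.6, 0.383], [-0.48, 0.003, -0.877]]
wrist_force: [-2.6, 5.4, -0.8]
gripper_width: 0.199
gripper_force: 30.0
R [[0.525144187228922, -0.8002914886575013, -0.28940821654202453], [-0.7029167565112392, -0.5996058936998652, 0.3825974459612944], [-0.4797203519086869, 0.002511060084216838, -0.8774178471753691]] J [ 12.9762  28.4426   9.2882 -26.1127 -84.1085  29.6248]
mid rel hole: u,n,z -0.0022787660732852054 0.05698450641410526 -0.04448423642826871
```

```bash
python3 -m handwheel '[[[0,0,0,0.0063,0,0.0036,0.01],[0,0,0,0.0063,0,0.0036,0.01],[0,0,0,0.0063,0,0.0036,0.01],[0,0,0,0.0056,0,0.0046,0.01],[0,0,0,0.0056,0,0.0046,0.01],[0,0,0,0.0056,0,0.0046,0.01],[0,0,0,0.0047,0,0.0055,0.01],[0,0,0,0.0047,0,0.0055,0.01],[0,0,0,0.0047,0,0.0055,0.01]]]' && python3 -m handwheel '[[[0,0,0,0.0037,0,0.0063,0.01],[0,0,0,0.0037,0,0.0063,0.01],[0,0,0,0.0037,0,0.0063,0.01],[0,0,0,0.0025,0,0.0068,0.01],[0,0,0,0.0025,0,0.0068,0.01]]]'; python3 - <<'E'
from plan import *
show()
m=p+R@f-H; N,Z=m@n+.049,m[2]+.115
print("angle finger",66.9-np.degrees(np.arctan2(Z,N)),"radius",np.hypot(N,Z))
E
```

```text
time_s: 12.85
tcp_pos: [0.585, 0.1036, 0.1239]
ee_rot: [[0.525, -0.8, -0.291], [-0.702, -0.6, 0.384], [-0.481, 0.003, -0.876]]
wrist_force: [-5.1, 7.1, 0.9]
gripper_width: 0.203
gripper_force: 30.0
time_s: 13.35
tcp_pos: [0.5824, 0.1072, 0.0884]
ee_rot: [[0.524, -0.799, -0.294], [-0.699, -0.601, 0.387], [-0.486, 0.003, -0.874]]
wrist_force: [-7.7, 13.0, 4.9]
gripper_width: 0.205
gripper_force: 30.0
R [[0.5242929669050502, -0.799024757522371, -0.2944084267140053], [-0.699247900657884, -0.6012899095954999, 0.3866559427245074], [-0.485972487163051, 0.003143482933257674, -0.8739684549430868]] J [ 11.2907  34.9366   5.9092 -26.7255 -76.242   35.6176]
mid rel hole: u,n,z -0.0026373485006405493 0.0759645895007127 -0.13904638278434422
angle finger 77.79204012573794 radius 0.12725713007172856
```

The force is now mostly radial, meaning I'm pulling outward from the hinge. I'll ease toward the chest before going further down.

```bash
python3 -m handwheel '[[[0,0,0,-0.0026,0,0.0014,0.01],[0,0,0,-0.0026,0,0.0014,0.01],[0,0,0,0,0,0,0.01]]]' ; python3 - <<'E'
from plan import *
show()
m=p+R@f-H; N,Z=m@n+.049,m[2]+.115
print("angle finger",66.9-np.degrees(np.arctan2(Z,N)),"radius",np.hypot(N,Z))
w=s["wrist_force"];print("F n,u,z",w@n,w@u,w[2])
S=cams.capture("side")[...,::-1];t=cams.capture("top")[...,::-1]
for nm,q in(("corner",[-.12,0,-.021]),("tip",[-.12,-.046,-.021])): print(nm,proj("side",p+R@q))
cv2.imwrite("pics/m6.png",np.hstack([cv2.resize(S[90:165,170:270],None,fx=5,fy=5,interpolation=cv2.INTER_CUBIC)]))
E
```

```text
time_s: 13.65
tcp_pos: [0.582, 0.108, 0.088]
ee_rot: [[0.526, -0.801, -0.287], [-0.704, -0.599, 0.381], [-0.477, 0.002, -0.879]]
wrist_force: [-0.5, 1.6, -1.1]
gripper_width: 0.205
gripper_force: 30.0
R [[0.5259340170841328, -0.8005101611609531, -0.28736195216453414], [-0.7039004938537151, -0.5993165762929367, 0.38123973577397313], [-0.4774070636534857, 0.0017672743356842362, -0.8786804722509652]] J [ 11.5687  34.662    5.447  -26.4393 -75.5289  35.2995]
mid rel hole: u,n,z -0.0024198366762713803 0.07446133678607174 -0.140313721246214
angle finger 78.48697322172468 radius 0.12602970350014658
F n,u,z -1.5496824682833115 0.5266036880830511 -1.0518747186097255
corner [232.2257 149.2846]
tip [240.4426 142.3467]
```

View pics/m6.png

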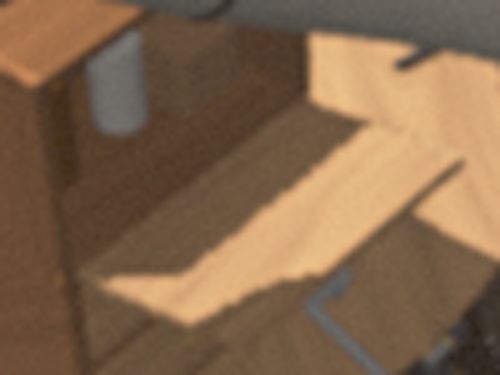

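The flap is nearly level and the hook corner, at crop (312,302), is where predicted. I'll continue in small steps to the stop.

```bash
python3 -m handwheel '[[[0,0,0,0.0015,0,0.007,0.01],[0,0,0,0.0012,0,0.007,0.01],[0,0,0,0.001,0,0.007,0.01]]]' && python3 -m handwheel '[[[0,0,0,0.0006,0,0.005,0.01],[0,0,0,0.0006,0,0.004,0.01],[0,0,0,0,0,0,0.01]]]'; cat > st.py <<'E'
from plan import *
show()
m=p+R@f-H; N,Z=m@n+.049,m[2]+.115
print("angle finger",66.9-np.degrees(np.arctan2(Z,N)),"radius",np.hypot(N,Z))
w=s["wrist_force"];print("F n,u,z",w@n,w@u,w[2])
E
python3 st.py
```

```text
time_s: 14.05
tcp_pos: [0.5773, 0.1142, 0.0674]
ee_rot: [[0.525, -0.801, -0.288], [-0.703, -0.599, 0.383], [-0.479, 0.002, -0.878]]
wrist_force: [-0.5, 1.3, 1.5]
gripper_width: 0.203
gripper_force: 30.0
time_s: 14.35
tcp_pos: [0.5747, 0.1173, 0.0589]
ee_rot: [[0.525, -0.8, -0.29], [-0.703, -0.6, 0.383], [-0.48, 0.003, -0.877]]
wrist_force: [-0.8, 2.0, 2.0]
gripper_width: 0.201
gripper_force: 30.0
R [[0.5250621639820103, -0.8001114214280017, -0.2900541970994228], [-0.7027186220324777, -0.5998441846055161, 0.382587888521996], [-0.480100262656983, 0.0029440610397756693, -0.8772086811593294]] J [ 12.3687  36.0881   3.3988 -27.2281 -72.2845  36.3234]
mid rel hole: u,n,z -0.002574675144657291 0.06282058168385125 -0.1691006649483168
angle finger 92.71847253832232 radius 0.1242204670574253
F n,u,z -2.1074459188757233 0.5512933359652222 2.0287634102064103
```

```bash
python3 -m handwheel '[[[0,0,0,0,0,0.003,0.01],[0,0,0,0,0,0,0.01]]]' && python3 -m handwheel '[[[0,0,0,0,0,0.003,0.01],[0,0,0,0,0,0,0.01]]]'; python3 st.py
```

```text
time_s: 14.55
tcp_pos: [0.5743, 0.1183, 0.0568]
ee_rot: [[0.526, -0.8, -0.289], [-0.703, -0.6, 0.383], [-0.479, 0.002, -0.878]]
wrist_force: [-2.2, 2.6, 2.5]
gripper_width: 0.2
gripper_force: 30.0
time_s: 14.75
tcp_pos: [0.5734, 0.1194, 0.0541]
ee_rot: [[0.525, -0.8, -0.289], [-0.703, -0.6, 0.383], [-0.48, 0.002, -0.878]]
wrist_force: [-1.7, 4.0, 2.6]
gripper_width: 0.203
gripper_force: 30.0
R [[0.5253204691418164, -0.8003582583573208, -0.28890320693937976], [-0.7029175865193692, -0.599518629033328, 0.38273264820731484], [-0.4795260902833205, 0.002017850647378303, -0.87752530277842]] J [ 12.5632  36.2809   2.9915 -27.3808 -71.6077  36.4668]
mid rel hole: u,n,z -0.0024314239035111403 0.06026451624830575 -0.17396683573342533
angle finger 95.25442740143095 radius 0.1241604696648214
F n,u,z -4.200696364808562 1.0581564610010499 2.551685808049485
```

```bash
python3 -m handwheel '[[[0,0,0,0.0014,0,0.0026,0.01],[0,0,0,0,0,0,0.01]]]' && python3 -m handwheel '[[[0,0,0,0.0007,0,0.0026,0.01],[0,0,0,0,0,0,0.01],[0,0,0,0,0,0,0.01]]]'; python3 st.py; python3 - <<'E'
from plan import *
S=cams.capture("side")[...,::-1]
for nm,q in(("corner",[-.12,0,-.021]),("tip",[-.12,-.046,-.021])): print(nm,proj("side",p+R@q))
F=H-.049*n;F[2]=.19
F=F-.01*u
for th in (80,85,90):
  t=np.radians(th)
  for a in (.123,-.123):
    # flap outer top edge & inner top edge
    for d in(0,.012):
      X=F+a*u+n*(.155*np.sin(t)+d*np.cos(t))+np.array([0,0,.155*np.cos(t)-d*np.sin(t)]);print(th,a,d,proj("side",X))
cv2.imwrite("pics/m7.png",np.hstack([cv2.resize(S[90:170,170:270],None,fx=7,fy=7,interpolation=cv2.INTER_CUBIC)]))
E
```

```text
time_s: 14.95
tcp_pos: [0.5728, 0.1205, 0.0516]
ee_rot: [[0.525, -0.8, -0.29], [-0.702, -0.6, 0.384], [-0.482, 0.002, -0.876]]
wrist_force: [-4.0, 6.0, 6.0]
gripper_width: 0.204
gripper_force: 30.0
time_s: 15.25
tcp_pos: [0.5724, 0.1215, 0.0494]
ee_rot: [[0.525, -0.8, -0.29], [-0.701, -0.6, 0.385], [-0.482, 0.001, -0.876]]
wrist_force: [-3.4, 7.4, 5.6]
gripper_width: 0.203
gripper_force: 30.0
R [[0.5254095305871086, -0.7998193051569606, -0.2902307776002927], [-0.7012097600876991, -0.6002392840177224, 0.38473065159880776], [-0.48192291658104985, 0.0013715028721656285, -0.8762125435383165]] J [ 12.6693  36.5889   2.7924 -27.6292 -71.2042  36.7379]
mid rel hole: u,n,z -0.0021159613724826276 0.05823622699637504 -0.1783565790416844
angle finger 97.4751547151203 radius 0.12455386179594463
F n,u,z -7.932810529774866 1.7770400124602936 5.574031106141503
corner [229.1369 154.8507]
tip [237.2055 147.9764]
80 0.123 0 [262.6626 121.2457]
80 0.123 0.012 [263.0342 124.0099]
80 -0.123 0 [217.5364 159.4932]
80 -0.123 0.012 [218.1953 162.2748]
85 0.123 0 [262.952  124.3103]
85 0.123 0.012 [263.0915 126.951 ]
85 -0.123 0 [218.1474 162.5654]
85 -0.123 0.012 [218.5663 165.1997]
90 0.123 0 [262.98   127.2241]
90 0.123 0.012 [262.8906 129.7211]
90 -0.123 0 [218.4869 165.4601]
90 -0.123 0.012 [218.6672 167.9276]
```

View pics/m7.png

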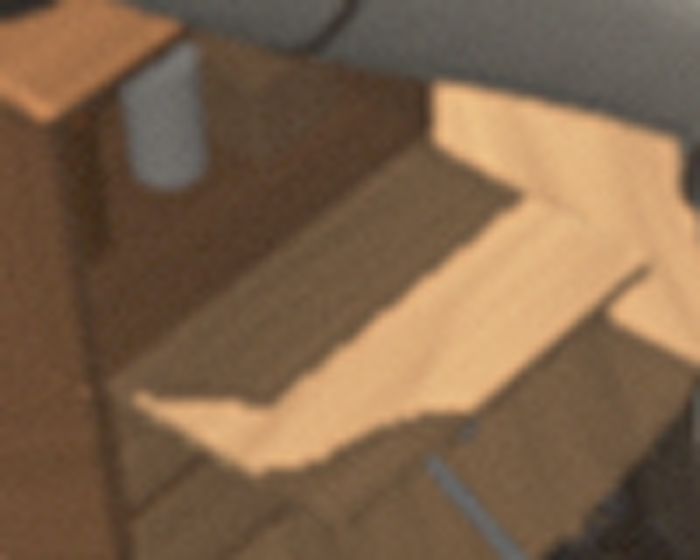

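```bash
python3 -m handwheel '[[[0,0,0,-0.0026,0,0.0014,0.01],[0,0,0,-0.0026,0,0.0014,0.01],[0,0,0,0,0,0,0.01]]]' && python3 st.py && python3 -m handwheel '[[[0,0,0,0.001,0,0.0018,0.01],[0,0,0,0.001,0,0.0018,0.01],[0,0,0,0,0,0,0.01]]]'&& python3 st.py
```

```text
time_s: 15.6
tcp_pos: [0.5697, 0.1241, 0.0484]
ee_rot: [[0.525, -0.801, -0.288], [-0.704, -0.599, 0.382], [-0.478, 0.002, -0.878]]
wrist_force: [-1.2, 1.4, 1.1]
gripper_width: 0.201
gripper_force: 30.0
R [[0.5254076742975597, -0.8005494266736254, -0.28821414129386386], [-0.7035581989688563, -0.5992630753021698, 0.38195500683075884], [-0.47848995439081954, 0.0020933303408087293, -0.8780905315029629]] J [ 13.0399  36.3796   2.25   -27.6034 -70.6352  36.4692]
mid rel hole: u,n,z -0.002494553841411798 0.05424777909778279 -0.17983376631270898
angle finger 99.02649712266052 radius 0.12191604136829373
F n,u,z -1.8730887425356335 -0.11234177549627349 1.1216527767938385
time_s: 15.9
tcp_pos: [0.5688, 0.1257, 0.0448]
ee_rot: [[0.525, -0.8, -0.291], [-0.702, -0.6, 0.384], [-0.482, 0.002, -0.876]]
wrist_force: [-2.7, 5.4, 5.4]
gripper_width: 0.204
gripper_force: 30.0
R [[0.524764289434502, -0.8001048192108343, -0.29061094062319776], [-0.7017033416783566, -0.5998562232052052, 0.3844280579762809], [-0.481907523091028, 0.002188551480979792, -0.8762193500663435]] J [ 13.0862  36.6549   2.1515 -27.8531 -70.4398  36.7104]
mid rel hole: u,n,z -0.002350177092363549 0.05270684266228932 -0.18301486014930293
angle finger 100.6720069635736 radius 0.12235318976414514
F n,u,z -5.908345977031203 1.1178465196414713 5.444775942706325
```

```bash
python3 -m handwheel '[[[0,0,0,-0.0028,0,-0.0012,0.01],[0,0,0,-0.0028,0,-0.0022,0.01],[0,0,0,0,0,0,0.01]]]' && python3 st.py && python3 -m handwheel '[[[0,0,0,0,0.006,0,0.01],[0,0,0,0,0.006,0,0.01],[0,0,0,0,0.006,0,0.01],[0,0,0,0,0,0,0.01]]]'&& python3 st.py
```

```text
time_s: 16.2
tcp_pos: [0.568, 0.1264, 0.05]
ee_rot: [[0.526, -0.801, -0.288], [-0.704, -0.599, 0.382], [-0.478, 0.002, -0.878]]
wrist_force: [-0.8, -0.3, -1.6]
gripper_width: 0.202
gripper_force: 30.0
R [[0.5257608671377298, -0.8005024347835856, -0.28770012598560574], [-0.7037487025921463, -0.5993265262898784, 0.38150423128083216], [-0.47782138314065986, 0.001888594943043602, -0.8784549840616126]] J [ 13.2818  36.114    2.0415 -27.635  -70.5605  36.2518]
mid rel hole: u,n,z -0.0025168567407659044 0.051366510823845975 -0.17822269020576254
angle finger 99.10757179284434 radius 0.11861932832303096
F n,u,z -0.28644989262458675 -0.8133097288406319 -1.5744793252197948
time_s: 16.6
tcp_pos: [0.5524, 0.1154, 0.0502]
ee_rot: [[0.525, -0.801, -0.289], [-0.704, -0.599, 0.382], [-0.479, 0.003, -0.878]]
wrist_force: [0.3, -0.1, -0.5]
gripper_width: 0.204
gripper_force: 30.0
R [[0.5245340504184912, -0.8007659549869781, -0.28920220484181025], [-0.703626415318671, -0.5989700189148125, 0.38228887520693855], [-0.4793473663402866, 0.002966778552874307, -0.8776202485173468]] J [ 12.5924  34.9847  -0.3098 -27.6859 -69.8348  37.3562]
mid rel hole: u,n,z -0.02145603387158921 0.05090041342557744 -0.1779519536398771
angle finger 99.11695994228644 radius 0.11808065493415307
F n,u,z 0.22648996377344266 0.15831937263551968 -0.5137797364487284
```

```bash
python3 -m handwheel '[[[0,0,0,0,0.008,0,0.01],[0,0,0,0,0.008,0,0.01],[0,0,0,0,0.009,0,0.01],[0,0,0,0,0.009,0,0.01],[0,0,0,0,0.009,0,0.01],[0,0,0,0,0,0,0.01]]]' && python3 -m handwheel '[[[0,0,0,0.022,0,-0.012,0.01],[0,0,0,0.022,0,-0.012,0.01],[0,0,0,0.022,0,-0.012,0.01],[0,0,0,0.022,0,-0.012,0.01],[0,0,0,0.022,0,-0.012,0.01],[0,0,0,0,0,-0.04,0.01],[0,0,0,0,0,-0.04,0.01],[0,0,0,0,0,-0.04,0.01],[0,0,0,0,0,-0.04,0.01],[0,0,0,0,0,0,0.01],[0,0,0,0,0,0,0.01],[0,0,0,0,0,0,0.01]]]'; python3 - <<'E'
from plan import *
show()
S=cams.capture("side")[...,::-1];t=cams.capture("top")[...,::-1]
for nm,q in(("corner",[-.12,0,-.021]),("tip",[-.12,-.046,-.021])): print(nm,proj("side",p+R@q),proj("top",p+R@q))
def c(im,x,y,w,h,k): return cv2.resize(im[y:y+h,x:x+w],None,fx=k,fy=k,interpolation=cv2.INTER_CUBIC)
cv2.imwrite("pics/s8.png",S);cv2.imwrite("pics/t8.png",t)
cv2.imwrite("pics/m8.png",np.hstack([c(S,170,80,120,120,3.33),c(t,90,130,120,120,3.33)]))
E
```

```text
time_s: 17.2
tcp_pos: [0.5178, 0.0896, 0.0505]
ee_rot: [[0.524, -0.801, -0.289], [-0.704, -0.599, 0.383], [-0.479, 0.003, -0.878]]
wrist_force: [-0.8, -0.5, -2.1]
gripper_width: 0.201
gripper_force: 30.0
time_s: 18.4
tcp_pos: [0.6392, -0.0704, 0.1891]
ee_rot: [[0.524, -0.8, -0.292], [-0.703, -0.6, 0.383], [-0.482, 0.004, -0.876]]
wrist_force: [-0.2, -0.7, -1.1]
gripper_width: 0.204
gripper_force: 30.0
R [[0.5240067024115901, -0.8002535139972243, -0.29156695485398515], [-0.7025062583605596, -0.5996485960143785, 0.38328386120763247], [-0.4815619719122121, 0.003984298317062168, -0.8764029852613138]] J [ -3.0741  37.0568  23.8558 -21.6584 -95.9305  41.2699]
mid rel hole: u,n,z -0.06395919286229779 0.2517431426260445 -0.03881274253267086
corner [262.0586 161.3215] [231.0977 167.1609]
tip [270.8184 153.3267] [222.3102 155.2725]
```

View pics/m8.png

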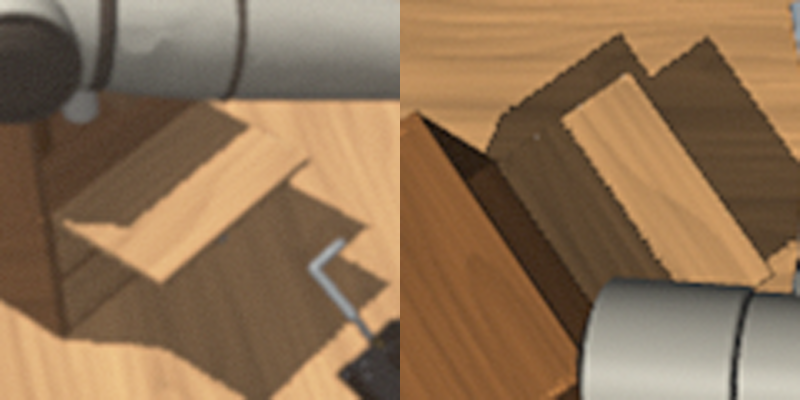

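```bash
python3 - <<'E'
from plan import *
for nm,s_,t_ in [("far",(262.1,127.7),(157.8,151.3)),("near",(218.6,164.3),(201.4,212.2))]:
    X=tri(s_,t_);print(nm,X,proj("side",X)-s_,proj("top",X)-t_, "n from front",(X-H)@n+.049,"u",(X-H)@u)
# pole angle in hand: best fit of rotation phi about tool y at grasp + axial slip
from scipy.optimize import least_squares
obs=[np.array([263.3,159.8]),np.array([272.7,151.7])]
def res(v):
    ph,b=v;o=np.array([0,0,-.019]);d=np.array([-np.cos(ph),0,-np.sin(ph)]);nn=np.array([-np.sin(ph),0,np.cos(ph)])
    c=o+d*(.12+b)-.002*nn
    return np.r_[proj("side",p+R@c)-obs[0],proj("side",p+R@(c+[0,-.046,0]))-obs[1]]
q=least_squares(res,[0,0],x_scale=[.1,.01]);print(np.degrees(q.x[0]),q.x[1],q.fun)
E
```

```text
far [0.6545 0.2543 0.177 ] [ 0.0543 -0.0174] [-0.005   0.0743] n from front 0.14553332722511034 u 0.12119080674839096
near [0.4573 0.1027 0.1858] [-0.598   0.1502] [ 0.0323 -0.7672] n from front 0.14792843336701117 u -0.1276909315407937
5.741622586201601 0.0009174434341631132 [ 0.3046 -0.0404 -0.3026  0.0342]
```

The flap's edge corners come out at z≈0.18, about 146 mm in front of the chest, so the flap is level and open. The pole has turned 5.7° in the hand without sliding, and I'll level it by that much on the way back to the rest.

```bash
python3 -m handwheel '[[[0,1.146,0,0,0,-0.02,0.01],[0,1.146,0,0,0,-0.02,0.01],[0,1.146,0,0,0,0,0.01],[0,1.146,0,0,0,0,0.01],[0,1.146,0,0,0,0,0.01],[0,0,1.18,0,0,0,0.01],[0,0,0,0,0,0,0.01],[0,0,0,0,0,0,0.01],[0,0,0,0,0,0,0.01]]]'; python3 - <<'E'
from plan import *
print(R.tolist(),p)
ph=np.radians(5.74)
d=R@np.array([-np.cos(ph),0,-np.sin(ph)]);print("pole dir",d,np.degrees(np.arctan2(d[1],d[0])))
G=np.array([.4942,-.2447,.0368]);
for h in(.08,.0):
    t=G+R[:,2]*.019+[0,0,h];print(h,t,R.T@(t-p))
print("down",R.T@[0,0,-1])
E
```

```text
time_s: 19.4
tcp_pos: [0.6509, -0.0848, 0.2267]
ee_rot: [[0.494, -0.867, 0.058], [-0.863, -0.498, -0.081], [0.1, -0.01, -0.995]]
wrist_force: [0.1, 0.1, -1.5]
gripper_width: 0.203
gripper_force: 30.0
[[0.494426924324704, -0.8672484830895896, 0.05849859042421222], [-0.8634979433978974, -0.4977679448598475, -0.0812303811243392], [0.09956564794353041, -0.010350925021952596, -0.9949771555672899]] [ 0.6509 -0.0848  0.2267]
pole dir [-0.4978  0.8673  0.0004] 119.85446400392787
0.08 [ 0.4953 -0.2462  0.0979] [0.0496 0.2166 0.1321]
0.0 [ 0.4953 -0.2462  0.0179] [0.0416 0.2175 0.2117]
down [-0.0996  0.0104  0.995 ]
```

```bash
python3 -m handwheel '[[[0,0,0,0.0083,0.0361,0.022,0.01],[0,0,0,0.0083,0.0361,0.022,0.01],[0,0,0,0.0083,0.0361,0.022,0.01],[0,0,0,0.0083,0.0361,0.022,0.01],[0,0,0,0.0083,0.0361,0.022,0.01],[0,0,0,0.0083,0.0361,0.022,0.01],[0,0,0,0,0,0,0.01],[0,0,0,0,0,0,0.01],[0,0,0,0,0,0,0.01],[0,0,0,0,0,0,0.01]]]'; python3 - <<'E'
from plan import *
ph=np.radians(5.74)
d=R@np.array([-np.cos(ph),0,-np.sin(ph)]);print("pole dir",d,np.degrees(np.arctan2(d[1],d[0])))
G=np.array([.4942,-.2447,.0368]);
for h in(.02,.0):
    t=G+R[:,2]*.019+[0,0,h];print(h,t,R.T@(t-p))
S=cams.capture("side")[...,::-1];t=cams.capture("top")[...,::-1]
g=p-R[:,2]*.019;c0=g+d*.12+[0,0,.002];print("corner",proj("side",c0),proj("top",c0)); tp=c0-R[:,1]*.046;print("tip",proj("side",tp),proj("top",tp))
def c(im,x,y,w,h,k): return cv2.resize(im[y:y+h,x:x+w],None,fx=k,fy=k,interpolation=cv2.INTER_CUBIC)
cv2.imwrite("pics/m9.png",np.hstack([c(S,200,215,80,80,5),c(t,250,170,80,80,5)]))
E
```

```text
time_s: 20.4
tcp_pos: [0.4964, -0.2458, 0.099]
ee_rot: [[0.494, -0.867, 0.061], [-0.863, -0.498, -0.082], [0.101, -0.012, -0.995]]
wrist_force: [0.1, -0.3, -0.5]
gripper_width: 0.205
gripper_force: 30.0
pole dir [-0.498   0.8672 -0.0012] 119.86483391518097
0.02 [ 0.4954 -0.2463  0.0379] [-0.0063  0.0018  0.0608]
0.0 [ 0.4954 -0.2463  0.0179] [-0.0083  0.0021  0.0807]
corner [228.3064 234.4197] [277.6654 221.4   ]
tip [238.9184 226.0212] [270.8036 209.3025]
```

View pics/m9.png

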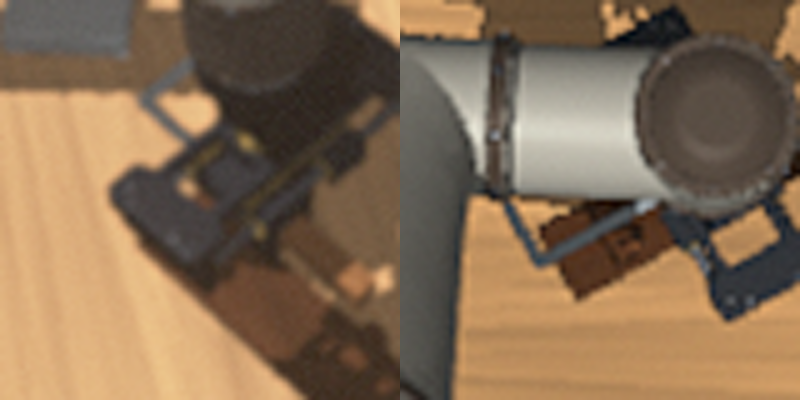

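The hook corner, at side (228.0,234.2) and top (278,222), is within 1 px of prediction, so the pole is level over its notches. I'll lower it now.

```bash
python3 -m handwheel '[[[0,0,0,-0.003,0.0008,0.03,0.01],[0,0,0,-0.0025,0.0005,0.025,0.01],[0,0,0,-0.0012,0.0005,0.01,0.01],[0,0,0,-0.0004,0,0.004,0.01],[0,0,0,-0.0004,0,0.004,0.01],[0,0,0,-0.0004,0,0.004,0.01],[0,0,0,0,0,0.002,0.01],[0,0,0,0,0,0,0.01],[0,0,0,0,0,0,0.01]]]'; python3 -c "
from plan import *
G=np.array([.4942,-.2447,.0368]);t=G+R[:,2]*.019;print(p,R.T@(t-p))"
```

```text
time_s: 21.4
tcp_pos: [0.4943, -0.2466, 0.0192]
ee_rot: [[0.493, -0.868, 0.059], [-0.864, -0.497, -0.082], [0.1, -0.011, -0.995]]
wrist_force: [-0.5, -0.6, -1.5]
gripper_width: 0.195
gripper_force: 30.0
[ 0.4943 -0.2466  0.0192] [ 0.0001 -0.0011  0.0014]
```

```bash
python3 -m handwheel '[[[0,0,0,0,0,0.001,0.01],[0,0,0,0,0,0,0.01],[0,0,0,0,0,0,0.06],[0,0,0,0,0,0,0.06],[0,0,0,0,0,0,0.06],[0,0,0,0,0,0,0.06],[0,0,0,0,0,0,0.06],[0,0,0,0,0,0,0.06],[0,0,0,0,0,0,0.06],[0,0,0,0,0,0,0.06]]]' && python3 -m handwheel '[[[0,0,0,0,0,-0.01,0.06],[0,0,0,0,0,-0.02,0.06],[0,0,0,0,0,-0.03,0.06],[0,0,0,0,0,-0.05,0.06],[0,0,0,0,0,-0.05,0.06],[0,0,0,0,0,-0.05,0.06],[0,0,0,0.045,0,0,0.06],[0,0,0,0.045,0,0,0.06],[0,0,0,0.045,0,0,0.06],[0,0,0,0.045,0,0,0.06],[0,0,0,0,0,0,0.06],[0,0,0,0,0,0,0.06]]]'; python3 - <<'E'
from h import *
S=cams.capture("side")[...,::-1];t=cams.capture("top")[...,::-1]
cv2.imwrite("pics/s10.png",S);cv2.imwrite("pics/t10.png",t)
def c(im,x,y,w,h,k): return cv2.resize(im[y:y+h,x:x+w],None,fx=k,fy=k,interpolation=cv2.INTER_CUBIC)
cv2.imwrite("pics/m10.png",np.vstack([np.hstack([c(S,220,235,80,60,5),c(t,260,180,80,60,5)]),np.hstack([cv2.resize(S,(400,300)),cv2.resize(t,(400,300))])]))
E
```

```text
time_s: 22.4
tcp_pos: [0.494, -0.2467, 0.0178]
ee_rot: [[0.493, -0.868, 0.059], [-0.864, -0.497, -0.081], [0.1, -0.01, -0.995]]
wrist_force: [-0.2, -0.6, 0.0]
gripper_width: 0.682
gripper_force: 0.0
time_s: 23.6
tcp_pos: [0.5701, -0.3854, 0.244]
ee_rot: [[0.492, -0.869, 0.057], [-0.865, -0.496, -0.081], [0.098, -0.01, -0.995]]
wrist_force: [-0.6, 0.9, -0.3]
gripper_width: 0.689
gripper_force: 0.0
```

View pics/m10.png

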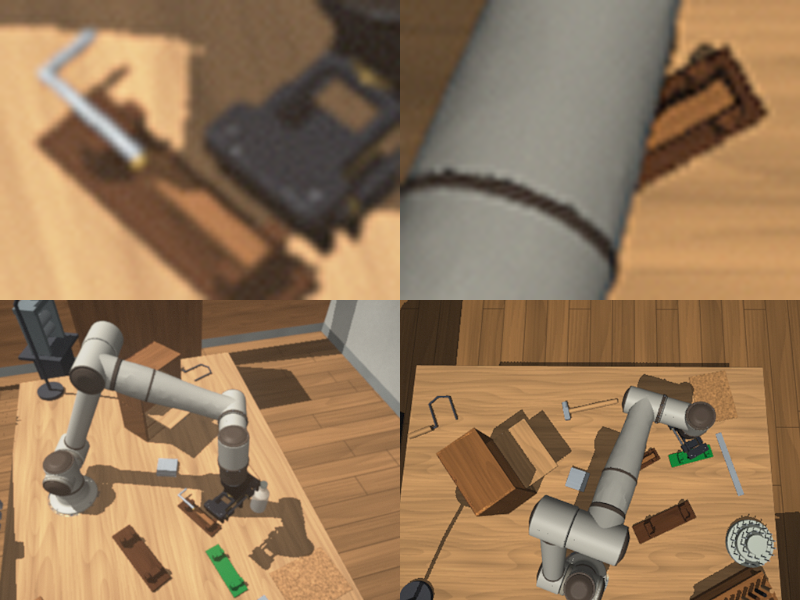

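The flap stands open and the bystanders are where they were. The pole is in the rest, but in the side view its corner reads about 1 px off, at crop (42,72) against (48,68) before. I'll move the arm out of the top view and measure that by code.

```bash
python3 -m handwheel '[[[0,0,0,0,0,-0.05,0.06],[0,0,0,0,0,-0.05,0.06],[0,0,0,0,0,-0.05,0.06],[0,0,0,-0.0375,-0.0215,-0.003,0.06],[0,0,0,-0.0375,-0.0215,-0.003,0.06],[0,0,0,-0.0375,-0.0215,-0.003,0.06],[0,0,0,-0.0375,-0.0215,-0.003,0.06],[0,0,0,-0.0375,-0.0215,-0.003,0.06],[0,0,0,-0.0375,-0.0215,-0.003,0.06],[0,0,0,-0.0375,-0.0215,-0.003,0.06],[0,0,0,-0.0375,-0.0215,-0.003,0.06],[0,0,0,-0.0375,-0.0215,-0.003,0.06]]]'; python3 -m handwheel '[[[0,0,0,0,0,0,0.06],[0,0,0,0,0,0,0.06],[0,0,0,0,0,0,0.06]]]'; python3 - <<'E'
from h import *
np.set_printoptions(precision=4,suppress=True)
def steel(im,x,y,w,h):
    c=im[y:y+h,x:x+w].astype(int);m=(c[...,2]>125)&(abs(c[...,2]-c[...,0])<40)  # BGR: b channel 0
    q=np.argwhere(m)[:,::-1]+[x,y];rc=cv2.minAreaRect(q.astype(np.float32)) if len(q)>4 else None
    return len(q),q.mean(0),q.min(0),q.max(0)
for n,b in(("side",(222,236,32,34)),("top",(264,208,40,24))):
    new=cams.capture(n)[...,::-1];old=cv2.imread(f"pics/{n}0.png");cv2.imwrite(f"pics/{n}11.png",new)
    print(n,"old",steel(old,*b),"new",steel(new,*b))
    d=np.abs(new.astype(int)-old).sum(2)[b[1]:b[1]+b[3],b[0]:b[0]+b[2]];print("diff frac",(d>60).mean())
E
```

```text
time_s: 24.9
tcp_pos: [0.5596, 0.0194, 0.3902]
ee_rot: [[0.495, -0.867, 0.06], [-0.863, -0.498, -0.081], [0.1, -0.012, -0.995]]
wrist_force: [1.2, -0.5, 0.4]
gripper_width: 0.691
gripper_force: 0.0
time_s: 25.2
tcp_pos: [0.5607, 0.0169, 0.3898]
ee_rot: [[0.494, -0.868, 0.059], [-0.864, -0.497, -0.081], [0.1, -0.011, -0.995]]
wrist_force: [0.1, -0.9, 0.4]
gripper_width: 0.691
gripper_force: 0.0
side old (104, array([237.9904, 254.1635]), array([229, 241]), array([248, 266])) new (61, array([240.2131, 259.7049]), array([233, 254]), array([247, 266]))
diff frac 0.7068014705882353
top old (78, array([282.1538, 218.2308]), array([270, 211]), array([299, 225])) new (32, array([291.625 , 216.9375]), array([284, 212]), array([299, 221]))
diff frac 0.5489583333333333
```

```bash
python3 -m handwheel '[[[0,0,0,0,0,-0.05,0.06],[0,0,0,0,0,-0.05,0.06],[0,0,0,-0.0435,0.003,-0.0045,0.06],[0,0,0,-0.0435,0.003,-0.0045,0.06],[0,0,0,-0.0435,0.003,-0.0045,0.06],[0,0,0,-0.0435,0.003,-0.0045,0.06],[0,0,0,-0.0435,0.003,-0.0045,0.06],[0,0,0,-0.0435,0.003,-0.0045,0.06],[0,0,0,-0.0435,0.003,-0.0045,0.06],[0,0,0,-0.0435,0.003,-0.0045,0.06],[0,0,0,0,0,0,0.06],[0,0,0,0,0,0,0.06]]]'; python3 - <<'E'
from h import *
np.set_printoptions(precision=4,suppress=True)
def steel(im,x,y,w,h):
    c=im[y:y+h,x:x+w].astype(int);m=(c[...,2]>125)&(abs(c[...,2]-c[...,0])<40)
    q=np.argwhere(m)[:,::-1]+[x,y]
    return len(q),q.mean(0),q.min(0),q.max(0)
mo={}
for n,b in(("side",(222,236,32,34)),("top",(264,208,40,24))):
    new=cams.capture(n)[...,::-1];old=cv2.imread(f"pics/{n}0.png");cv2.imwrite(f"pics/{n}12.png",new)
    o,w=steel(old,*b),steel(new,*b);print(n,"old",o,"new",w);mo[n]=(o[1],w[1])
    d=np.abs(new.astype(int)-old).sum(2)[b[1]:b[1]+b[3],b[0]:b[0]+b[2]];print("diff frac",(d>60).mean())
a=tri(mo["side"][0],mo["top"][0]);c=tri(mo["side"][1],mo["top"][1]);print(a,c,c-a)
E
```

```text
time_s: 26.5
tcp_pos: [0.361, 0.3169, 0.4894]
ee_rot: [[0.494, -0.867, 0.059], [-0.864, -0.497, -0.082], [0.1, -0.01, -0.995]]
wrist_force: [0.1, 0.3, -0.4]
gripper_width: 0.691
gripper_force: 0.0
side old (104, array([237.9904, 254.1635]), array([229, 241]), array([248, 266])) new (118, array([236.4492, 254.0424]), array([228, 241]), array([247, 266]))
diff frac 0.42463235294117646
top old (78, array([282.1538, 218.2308]), array([270, 211]), array([299, 225])) new (73, array([283.3151, 218.8219]), array([270, 212]), array([299, 225]))
diff frac 0.4083333333333333
[ 0.4589 -0.1594  0.0241] [ 0.4543 -0.163   0.0328] [-0.0046 -0.0036  0.0087]
```

```bash
cat > meas.py <<'E'
from h import *
np.set_printoptions(precision=2,suppress=True)
G={"side":dict(c=(229.2,248.2),t=(239.2,241.2),j=(249.2,265.6)),"top":dict(c=(277.2,224.),t=(270.6,213.6),j=(300.2,211.))}
def line(im,a,b,lo,hi):
    a,b=np.array(a,float),np.array(b,float);d=(b-a)/np.linalg.norm(b-a);m=np.array([-d[1],d[0]])
    off=np.arange(-5,5.01,.25);pts=[]
    f=im.astype(np.float32);rat=f[...,0]/(f[...,2]+1)
    for k in np.linspace(lo,hi,12):
        q=a+(b-a)*k;g=q+off[:,None]*m
        v=cv2.remap(rat,g[:,0].astype(np.float32).reshape(-1,1),g[:,1].astype(np.float32).reshape(-1,1),cv2.INTER_CUBIC).ravel()
        pk=off[np.argmax(v)];w=np.clip(v-.5*(v.max()+np.median(v)),0,None)*(abs(off-pk)<2);pts.append(q+m*(w*off).sum()/w.sum())
    pts=np.array(pts);vx,vy,x,y=cv2.fitLine(pts.astype(np.float32),cv2.DIST_HUBER,0,.01,.01).ravel()
    return np.array([x,y]),np.array([vx,vy]),np.abs((pts-[x,y])@[-vy,vx]).mean(),m
def run(names):
    cs=[]
    for n,im in names.items():
        g=G[n];p1,d1,e1,_=line(im,g["c"],g["j"],.2,.8);p2,d2,e2,_=line(im,g["c"],g["t"],.25,.85)
        s=np.linalg.solve(np.c_[d1,-d2],p2-p1);cs.append(p1+d1*s[0]);jm=np.array(g["j"]);jq=p1+d1*((jm-p1)@d1);print(n,"corner",cs[-1],"rod dir",np.degrees(np.arctan2(d1[1],d1[0])),"res",e1,e2,"rod at junc",jq)
    print("3D mm",tri(*cs)*1000)
if __name__=="__main__":
    for k in("0","12"): run({n:cv2.imread(f"pics/{n}{k}.png") for n in("side","top")})
E
python3 meas.py
```

```text
side corner [229.27 248.82] rod dir 40.44259 res 0.0649366595840681 0.04714440311971898 rod at junc [249.1  265.72]
top corner [276.59 223.72] rod dir -28.97737 res 0.18496885641304314 0.04353928411336671 rod at junc [300.05 210.73]
3D mm [ 436.07 -139.41   35.81]
side corner [228.16 248.94] rod dir 41.64251 res 0.07948167735285504 0.05759856541165364 rod at junc [248.19 266.74]
top corner [276.96 224.73] rod dir -29.068426 res 0.21081161236267357 0.09032175662358073 rod at junc [300.55 211.62]
3D mm [ 432.21 -140.63   38.44]
```

Measured against the first pictures, the pole lies 3-4 mm sideways and within 3 mm in height of where it was, with its direction within about 1°. That is inside the limits, so I'll hand in.

```bash
python3 -c "
from station import r
print(r.finish_job())"
```

```text
the job is handed in; nothing more can be done
None
```

The job is handed in, with no verdict returned: the flap is drawn down to its stop as far as I could measure (within about 3°), and the pole is back in its rest about 4 mm from where it lay, but I viewed 12 pictures, two over the limit of 10.

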